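# Mesh a sample carousel onto its splined drive shaft

### The job

Put the blue sample carousel on the splined stub shaft of the white drive unit: press it down gently while rocking it to and fro until the teeth mesh and it drops fully home, flat on the drive's seat, and turn it, shaft and all, so that its red mark stands over the red pointer at the front of the drive. Stop rocking as soon as the teeth catch: neither force the sprung shaft against its stop nor wrench it round before the carousel is home. Let go of the carousel at the end and leave the bottle, the beaker and the timer alone.

Things in the scene. Friction and masses are not known exactly. Their poses are not given: they have to be found in the camera images.
- carousel_grip (a point): Centre of the grip bar of the loose blue carousel (0.2 to 0.4 kg), on its axis, 74 mm above its flat underside; z up, -x toward its red mark. The grey bar is 38 mm long (x), 20 mm thick (y) and stands from the top of the hub (42 mm across) at 49 mm to 96 mm above the underside. At the start the carousel stands flat on the bench.
- carousel: The carousel; origin at the centre of its flat underside, axes as at the grip. Disc 110 mm across, 10 mm thick, with eight white sockets up to 20 mm above the underside.
- carousel_bore (a point): Mouth of the carousel's bore, at the centre of its underside. Bore 31 mm wide, 44 mm deep. Six inward teeth, 4 mm wide, reach in to 9.5 mm from the axis and stand 2 to 16 mm above the underside. One gap between teeth lies toward the red mark (-x), the others every 60 degrees from it.
- carousel_mark (a point): Point on the red radial mark on the carousel's disc, 50 mm from its axis, 10 mm above its underside; axes as the carousel's.
- drive: The fixed white drive unit, 130 x 130 mm, top of its case 49 mm high; origin at the centre of its underside, z up, -x to its front with the red pointer. Forcing: more than 24 N between the carousel and this unit or its shaft while the carousel is still over 8 mm from home, as when wrenching it round half meshed (20 N and up) or at the spring's stop.
- drive_seat (a point): Centre of the drive's flat round aluminium seat, 64 mm across, 56 mm above the bench; axes as the drive's. The shaft stands upright in its middle. When fully home, the carousel's underside lies on this seat.
- tooth_ends (a point): On the shaft's axis at the rounded upper ends of its six teeth, 22 mm above the seat (shaft not pressed). Teeth 4 mm wide, tips 14 mm from the axis, every 60 degrees. The shaft's own angle is not measured (axes here are the drive's); a gap, not a tooth, always starts near the pointer direction. Unmeshed, the carousel stops with its underside 20 mm above the seat.
- pilot_top (a point): Top of the shaft's smooth pilot, 16 mm across with a coned end, 39 mm above the seat. The shaft is sprung: pressed, it sinks up to 8 mm, about 4 N at first, 11 N at its hard stop. It turns stiffly (0.25 N m) either way, stays put under light sliding on its tooth ends, and turns with the carousel once meshed (gaps within 5 degrees of its teeth).
- bottle_mid (a point): Brown reagent bottle with a blue cap, 70 mm across, 138 mm tall, loose; point on its axis half-way up. Bystander.
- beaker_mid (a point): Small clear beaker, 52 x 56 mm, 70 mm tall, loose; point half-way up. Bystander.
- bench_timer_mid (a point): White timer with coloured buttons, 64 x 64 x 19 mm, loose, lying flat; point half-way up. Bystander.
There are look-alikes about, which are no part of the job. Of the things that look like the carousel, the larger one is meant.

How it is judged:
By the outcome, as a careful person would: the job done as asked, in the order asked, and still so for the second after the job is handed in, with the robot touching nothing.
It also fails if it takes over 45 s, if anything falls off the work surface, if the arm or the gripper's body presses on something with over 40 N, if the wrist force passes 120 N, or if a joint passes its speed limit or range.

### The arm

A 6-joint arm with a two-finger parallel gripper is mounted at the origin on a cart in front of the work surface, level with it; the furniture and walls round the work are solid. World frame = base frame: x ahead of the robot, y to its left, z up, the work surface at z = 0. Lengths are in m, angles in rad, forces in N, time in s.
With the tool pointing down it reaches from about 0.35 to 0.775 m from the base axis. Payload 7.3 kg.
Tool frame: the origin (TCP) lies where the fingers leave the gripper's body, on its centre line; the fingertips stand 66 mm ahead of it and the grasp point (between the pads) lies 47 mm ahead of it (robot.tips_ahead is the distance from the TCP to the fingertips, in m); z points along the fingers, y is the line along which they close (so a half turn about z gives the same grasp; the last joint's range is limited). The gripper opens to 92 mm and grips with 3 to 60 N. Pads are 19 mm wide; open, the fingers measure 130 mm over their backs; the gripper's body (75 mm by 190 mm) begins 47 mm behind the grasp point.
Start: joints at [-1.34, 0.342, 1.524, -0, 1.275, -0.146], TCP at [0.193, -0.488, 0.292] pointing down, gripper open.
Joint ranges: [-2.53, 2.53], [-0.77, 2.02], [0.04, 2.7], [-1, 4.14], [0.28, 2.66], [-3.11, 3.11]. Speed limits (rad/s): [2.57, 2.57, 3.14, 3.14, 3.14, 3.14].

### API

Orientations are given as [roll, pitch, yaw] about the fixed x, y, z axes, in that order (R = Rz(yaw) Ry(pitch) Rx(roll)).
In Python, from cell import robot gives the robot as it stands.
- The arm moves only by the shell command python3 -m inch 'ROWS' [FORCE]. ROWS is a JSON object of lists of equal length, an entry for each row: "travel": the shift along the tool's x, y, z in mm, a list of three; "turn": the turn about the tool's z in units of 5 degrees (1.0 is 5 degrees); "claw": the closure, from -1 (fully open) to 1 (shut). A call has 1 to 12 rows; each row is the pose to reach, as a shift and turn from the pose commanded when the call began, along the tool's axes at that moment; what a row does not reach only later rows make up. A row lasts 1/10 s, in which the tool goes at most 50 mm and 8.59 degrees, less where a joint would pass 70% of its speed; a pose out of reach is approached as far as the arm can. A call with a gripper value outside its range is refused whole. The fingers move at their own pace and stop on an object; FORCE is the grip in N (left out, the last holds). Time passes only in rows, so rows that repeat a pose let the fingers close. It gives the time, the measured TCP pose, the force, the opening and the grip force at its end, in the units of the state.
- robot.observe(): the state, without advancing time (a new reading comes with each control period).
- robot.read_camera(name): name is "scene" or "top" or "wrist"; returns a dict with "pixels" (400x640x3 uint8, red, green, blue), "fx", "fy", "cx", "cy" (pixels), "cam_to_world" (4x4, takes a point from camera to world coordinates). Camera axes: x right, y down, z forward; pixel columns grow to the right and rows downward; lengths in m; the calibration is good to about 2 mm. A picture is of the moment at which its call begins. There is no depth.
- robot.hand_in(): hands the job in; it is judged then, once.
The state is a dict: "time": time; "qpos": joint angles; "qvel": joint speeds; "joint_efforts": joint torques, N m; "tool_pos": TCP position; "tool_rot": TCP orientation; "contact_force": force on the tool from outside, world axes, zero at the start; "torque": the same for the moment, N m; "opening": finger opening in m; "grip_force": force on a finger pad.
Only numpy, scipy, OpenCV 4.12 (cv2) and the standard library are available. Lean on these libraries where they do the work, as an engineer would, in place of code of your own. Each camera call takes 0.05 s, during which the arm holds its last target. There are 200 camera calls.

## Working session

There is one attempt and no reset: what is moved stays moved. The work goes in short steps, Python scripts to look and compute and a shell command to move; the robot and the scene stay as the last step left them, time stands still between calls to the robot, and variables do not carry over. Pictures are saved under pics/ and viewed, at most 10 in all, crops included, and the job is handed in when it is done.

```bash
mkdir -p pics; ls; python3 - <<'E'
from cell import robot
import cv2,pickle
for n in("scene","top"):
    d=robot.read_camera(n);cv2.imwrite(f"pics/{n}0.png",d["pixels"][:,:,::-1]);pickle.dump(d,open(f"{n}0.pkl","wb"))
    print(n,d["fx"],d["cx"],d["cy"],d["cam_to_world"].round(3).tolist() if hasattr(d["cam_to_world"],'round') else d["cam_to_world"])
s=robot.observe();print(s)
E
```

```text
pics
scene 509.1210153934289 318.5184947854065 204.10456026038338 [[-0.782, -0.329, 0.53, -0.036], [-0.623, 0.423, -0.658, 0.587], [-0.008, -0.844, -0.536, 0.655], [0.0, 0.0, 0.0, 1.0]]
top 486.8286979787424 319.5758145850842 202.3471721691962 [[-0.029, -0.993, 0.119, 0.413], [-0.999, 0.026, -0.021, -0.115], [0.017, -0.119, -0.993, 1.039], [0.0, 0.0, 0.0, 1.0]]
{'time': 0.1, 'qpos': array([-1.34000537e+00,  3.42657190e-01,  1.52491056e+00,  4.67565105e-07,
        1.27539254e+00, -1.46005237e-01]), 'qvel': array([-6.96922456e-04, -7.87635444e-04, -2.80570842e-03,  1.11681109e-03,
        1.50662214e-03,  8.68032328e-06]), 'joint_efforts': array([ 1.14159568e-03, -4.32005417e+01, -2.44694513e+01,  7.19239796e-02,
        5.25765354e-02, -3.67319103e-05]), 'tool_pos': array([ 0.19312667, -0.48790006,  0.29161606]), 'tool_rot': array([-3.14023963e+00, -1.99415533e-04,  3.76795919e-01]), 'contact_force': array([ 0.25508838,  0.7881294 , -0.39105479]), 'torque': array([ 0.00756904, -0.02566217,  0.02287026]), 'grip_force': 0.0, 'opening': 0.09167751156724784}
```

View pics/top0.png

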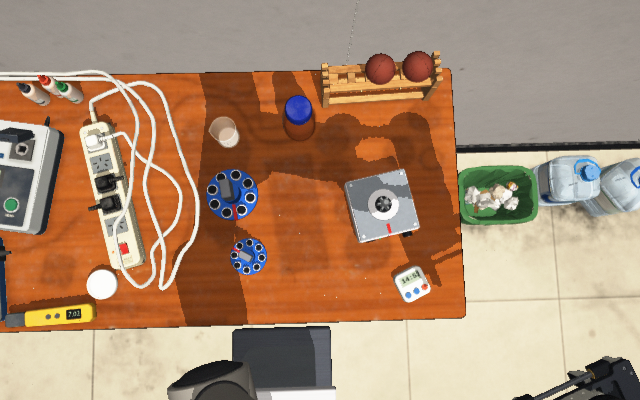

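View pics/scene0.png

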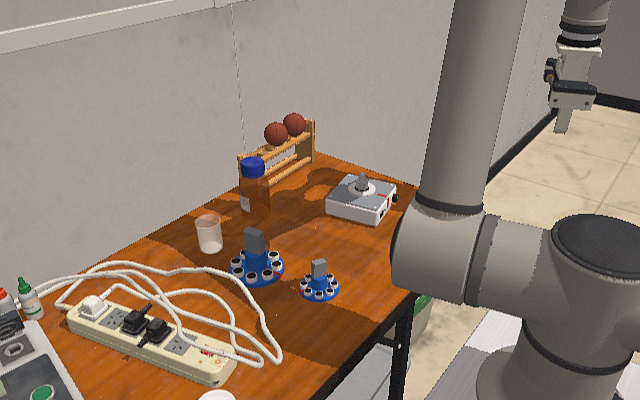

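The top view shows the large carousel at about (232,194) with its red mark at (236,216), and the drive at (383,206) with its pointer at (389,228). The small carousel at (248,256) is the look-alike. The bottle is at (298,115), the beaker at (224,132) and the timer at (411,285). The scene view agrees: the large carousel is at (257,265) and the drive at (361,195).

```bash
cat > h.py <<'E'
import numpy as np,cv2,pickle
def ray(d,uv,z):
    M=np.array(d["cam_to_world"]);uv=np.atleast_2d(np.asarray(uv,float))
    r=np.c_[(uv[:,0]-d["cx"])/d["fx"],(uv[:,1]-d["cy"])/d["fy"],np.ones(len(uv))]@M[:3,:3].T
    return M[:3,3]+r*((z-M[2,3])/r[:,2])[:,None]
def proj(d,P):
    M=np.array(d["cam_to_world"]);p=(np.atleast_2d(P)-M[:3,3])@M[:3,:3]
    return np.c_[d["fx"]*p[:,0]/p[:,2]+d["cx"],d["fy"]*p[:,1]/p[:,2]+d["cy"]]
def hsv(d): return cv2.cvtColor(d["pixels"],cv2.COLOR_RGB2HSV)
def blobs(m,roi=None,amin=4):
    if roi:
        k=np.zeros_like(m);x0,y0,x1,y1=roi;k[y0:y1,x0:x1]=m[y0:y1,x0:x1];m=k
    n,l,s,c=cv2.connectedComponentsWithStats(m)
    return [(int(s[i,4]),c[i],(l==i).astype(np.uint8)) for i in sorted(range(1,n),key=lambda i:-s[i,4]) if s[i,4]>=amin]
def red(d):
    h=hsv(d);return cv2.inRange(h,(0,170,110),(4,255,255))|cv2.inRange(h,(174,150,110),(180,255,255))
def blue(d): return cv2.inRange(hsv(d),(100,130,50),(120,255,255))
E
python3 - <<'E'
from h import *
d=pickle.load(open("top0.pkl","rb"))
b=blobs(cv2.morphologyEx(blue(d),cv2.MORPH_CLOSE,np.ones((5,5),np.uint8)),(195,155,275,235))[0]
c=max(cv2.findContours(b[2],0,1)[0],key=len)
w=ray(d,c[:,0],.010)[:,:2];e=cv2.fitEllipse((w*1000).astype(np.float32));print("disc",e)
for roi in((195,155,275,235),(340,165,425,250)):
    for a,c,_ in blobs(red(d),roi): print(roi,a,c,ray(d,c,.01 if roi[0]<200 else .049))
h=hsv(d);m=cv2.inRange(h,(0,0,90),(180,60,255))
b=blobs(m,(335,160,430,250))[0];r=cv2.minAreaRect(max(cv2.findContours(b[2],0,1)[0],key=len));bx=cv2.boxPoints(r);print("drive",bx,r);W=ray(d,bx,.049);print(W,W.mean(0),np.linalg.norm(W-np.roll(W,1,0),axis=1))
big=cv2.resize(d["pixels"][155:245,195:425],None,fx=3.4,fy=3.4,interpolation=2)
cv2.imwrite("pics/crop.png",big[:,:,::-1])
E
```

```text
disc ((556.0101928710938, 47.67827606201172), (97.51300811767578, 100.71830749511719), 114.76444244384766)
(195, 155, 275, 235) 42 [234.5 212. ] [[0.51965244 0.04442542 0.01      ]]
(340, 165, 425, 250) 22 [388.59090909 227.90909091] [[ 0.4745371  -0.27480416  0.049     ]]
drive [[342.88242 182.52943]
 [404.52945 167.11766]
 [419.76474 228.05882]
 [358.1177  243.4706 ]] ((381.3235778808594, 205.29412841796875), (62.81672286987305, 63.54433059692383), 75.96376037597656)
[[ 0.57062806 -0.18467682  0.049     ]
 [ 0.5996436  -0.31366162  0.049     ]
 [ 0.47247856 -0.33862177  0.049     ]
 [ 0.44463756 -0.21133883  0.049     ]] [ 0.52184695 -0.26207476  0.049     ] [0.1287807  0.1322081  0.1295915  0.13029225]
```

View pics/crop.png

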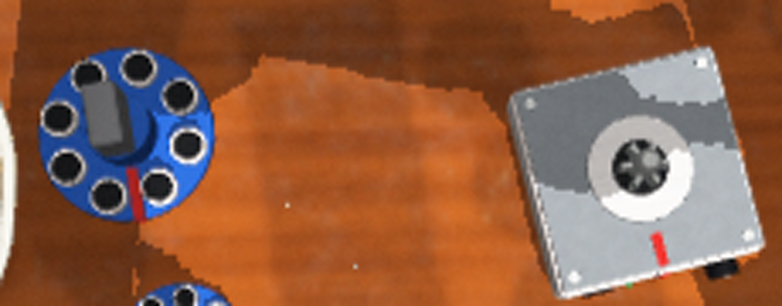

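The crop shows the carousel disc centre at about (127,134) in the crop, which is (232,194) full-frame, with the mark toward the robot. The drive's seat is at about (641,168), which is (383.5,204), with the pointer below it. The measured drive edges of 129–132 mm match the given 130 mm. I'll move over the carousel next.

```bash
python3 -m inch '{"travel":[[535,-365,0],[535,-365,0],[535,-365,0],[535,-365,0],[535,-365,0],[535,-365,0],[535,-365,0],[535,-365,0],[535,-365,0],[535,-365,0],[535,-365,0],[535,-365,0]],"turn":[3.3,3.3,3.3,3.3,3.3,3.3,3.3,3.3,3.3,3.3,3.3,3.3],"claw":[-1,-1,-1,-1,-1,-1,-1,-1,-1,-1,-1,-1]}' 20
python3 - <<'E'
from cell import robot
s=robot.observe();print(s["tool_pos"],s["tool_rot"],s["qpos"])
E
```

```text
time: 1.3
tool_pos: [0.529, 0.0087, 0.292]
tool_rot: [3.141, 0.0, 0.089]
contact_force: [0.9, -1.7, -0.8]
opening: 0.0917
grip_force: 0.0
[0.5289989  0.00874629 0.29196907] [3.14143068e+00 4.67343740e-04 8.90991528e-02] [-1.28253553e-01  3.49900451e-01  1.51309951e+00 -2.70366637e-04
  1.27901412e+00  1.35352141e+00]
```

```bash
python3 -m inch '{"travel":[[30,-36,0],[30,-36,0],[30,-36,0]],"turn":[0,0,0],"claw":[-1,-1,-1]}'
python3 - <<'E'
from cell import robot
from h import *
d=robot.read_camera("wrist");pickle.dump(d,open("w1.pkl","wb"));cv2.imwrite("pics/w1.png",d["pixels"][:,:,::-1])
print(np.array(d["cam_to_world"]).round(3).tolist(),d["fx"]);print(robot.observe()["tool_pos"])
E
```

```text
time: 1.6
tool_pos: [0.5549, 0.0461, 0.2913]
tool_rot: [3.141, 0.002, 0.091]
contact_force: [-0.6, -0.5, -0.4]
opening: 0.0918
grip_force: 0.0
[[0.091, -0.957, -0.277, 0.63], [-0.996, -0.088, -0.024, 0.053], [-0.001, 0.278, -0.961, 0.384], [0.0, 0.0, 0.0, 1.0]] 314.84313733928315
[0.55457038 0.04508507 0.29158944]
```

View pics/w1.png

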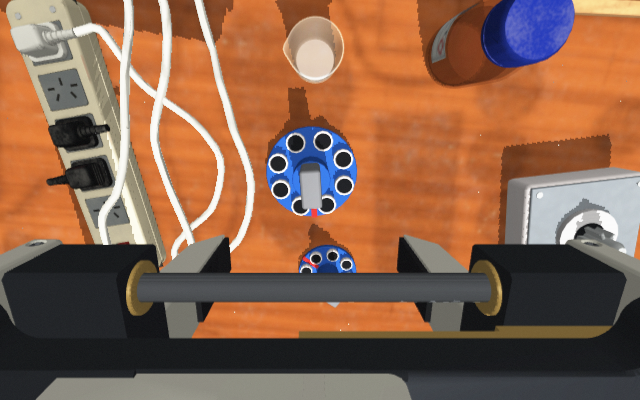

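The wrist view shows the large carousel's disc centred near (312,171), its bar at (311,186) and its mark at (314,213). The beaker is above at (315,50), well clear. I'll refine the disc centre and yaw.

```bash
python3 - <<'E'
from h import *
for f,roi in(("w1",(255,115,370,228)),("top0",(195,155,275,235))):
    d=pickle.load(open(f+".pkl","rb"));h=hsv(d)
    # foreground: non-orange (blue/white/grey/red): use not-wood hue
    m=cv2.inRange(h,(95,70,40),(125,255,255))|red(d)
    m=cv2.morphologyEx(m,cv2.MORPH_CLOSE,np.ones((5,5),np.uint8))
    b=blobs(m,roi)[0];c=max(cv2.findContours(b[2],0,1)[0],key=len);hu=cv2.convexHull(c)[:,0]
    w=ray(d,hu,.008)[:,:2]*1000;print(f,"ell",cv2.fitEllipse(w.astype(np.float32)),"mec",cv2.minEnclosingCircle(w.astype(np.float32)))
    for a,cc,_ in blobs(red(d),roi): print("red",a,cc,ray(d,cc,.010))
d=pickle.load(open("w1.pkl","rb"));h=hsv(d)
for a,c,mk in blobs(cv2.inRange(h,(0,0,95),(180,50,200)),(295,160,330,212),30):
    r=cv2.minAreaRect(np.argwhere(mk)[:,::-1].astype(np.float32));print("grey",a,c,r); print(ray(d,cv2.boxPoints(r),.096))
E
```

```text
w1 ell ((558.164306640625, 49.863189697265625), (109.1612319946289, 109.52378845214844), 70.50529479980469) mec ((558.1380004882812, 49.79195022583008), 54.91191482543945)
red 40 [314.  212.5] [[0.50845787 0.04177538 0.01      ]]
top0 ell ((558.5963745117188, 50.34381103515625), (108.33834838867188, 109.59729766845703), 135.6774139404297) mec ((558.7470703125, 50.328468322753906), 54.992671966552734)
red 42 [234.5 212. ] [[0.51965244 0.04442542 0.01      ]]
grey 783 [310.59259259 189.40740741] ((311.4529724121094, 189.38824462890625), (38.42495346069336, 34.12994384765625), 85.60128784179688)
[[0.57423799 0.06737813 0.096     ]
 [0.57954342 0.03623095 0.096     ]
 [0.54295858 0.02962466 0.096     ]
 [0.53737198 0.06185899 0.096     ]]
```

```bash
python3 -m inch '{"travel":[[4,-4.5,50],[4,-4.5,100],[4,-4.5,100],[4,-4.5,100],[4,-4.5,100]],"turn":[-0.76,-0.76,-0.76,-0.76,-0.76],"claw":[-1,-1,-1,-1,-1]}' 25
python3 - <<'E'
from cell import robot
from h import *
d=robot.read_camera("wrist");pickle.dump(d,open("w2.pkl","wb"))
roi=(150,60,500,300)
m=cv2.inRange(hsv(d),(95,70,40),(125,255,255))|red(d);m=cv2.morphologyEx(m,cv2.MORPH_CLOSE,np.ones((5,5),np.uint8))
b=blobs(m,roi)[0];hu=cv2.convexHull(max(cv2.findContours(b[2],0,1)[0],key=len))[:,0]
print(cv2.minEnclosingCircle((ray(d,hu,.008)[:,:2]*1000).astype(np.float32)),[(a,c,ray(d,c,.01)) for a,c,_ in blobs(red(d),roi,20)])
s=robot.observe();print(s["tool_pos"],s["tool_rot"])
E
```

```text
time: 2.15
tool_pos: [0.5599, 0.0492, 0.1951]
tool_rot: [3.14, -0.005, 0.154]
contact_force: [-0.4, -0.2, 0.1]
opening: 0.0918
grip_force: 0.0
((558.3115234375, 49.86732482910156), 55.07025146484375) []
[0.55993667 0.04938872 0.19523446] [ 3.14043647 -0.00508812  0.15417833]
```

```bash
python3 -m inch '{"travel":[[-1,0,35],[-1,0,72],[-1,0,72],[-1,0,72],[-1,0,72],[-1,0,72],[-1,0,72],[-1,0,72],[-1,0,72],[-1,0,72],[-1,0,72]],"turn":[0,0,0,0,0,0,0,0,0,0,0],"claw":[-1,-1,-1,-1,1,1,1,1,1,1,1]}' 35
```

```text
time: 3.3
tool_pos: [0.5576, 0.0499, 0.1201]
tool_rot: [3.142, 0.0, 0.155]
contact_force: [-0.9, 0.2, -0.2]
opening: 0.0404
grip_force: 0.0
```

```bash
python3 -m inch '{"travel":[[0,0,0],[0,0,0],[0,0,0],[0,0,0],[0,0,0],[0,0,0],[0,0,-30],[0,0,-60],[0,0,-120],[0,0,-130],[0,0,-130],[0,0,-130]],"turn":[0,0,0,0,0,0,0,0,0,0,0,0],"claw":[1,1,1,1,1,1,1,1,1,1,1,1]}'
```

```text
time: 4.5
tool_pos: [0.557, 0.05, 0.249]
tool_rot: [-3.141, 0.002, 0.155]
contact_force: [-0.3, 0.9, -4.5]
opening: 0.0199
grip_force: 35.0
```

```bash
python3 -m inch '{"travel":[[-15,20,-20],[-45,62,-40],[-75,104,-40],[-105,146,-40],[-135,188,-40],[-165,230,-40],[-190,262,-40],[-203,282,-40],[-203,282,-40],[-203,282,-40],[-203,282,-40],[-203,282,-40]],"turn":[-0.6,-0.6,-0.6,-0.6,-0.6,-0.6,-0.6,-0.6,-0.6,-0.6,-0.6,-0.6],"claw":[1,1,1,1,1,1,1,1,1,1,1,1]}'
python3 - <<'E'
from cell import robot
from h import *
d=robot.read_camera("wrist");pickle.dump(d,open("w3.pkl","wb"));cv2.imwrite("pics/w3.png",d["pixels"][:,:,::-1])
s=robot.observe();print(s["tool_pos"],s["tool_rot"])
E
```

```text
time: 5.7
tool_pos: [0.401, -0.2589, 0.2896]
tool_rot: [-3.14, 0.001, 0.209]
contact_force: [-0.4, 0.1, -2.5]
opening: 0.0199
grip_force: 35.0
[ 0.40107014 -0.25905139  0.28985575] [-3.14095806e+00  3.36917148e-04  2.09358005e-01]
```

View pics/w3.png

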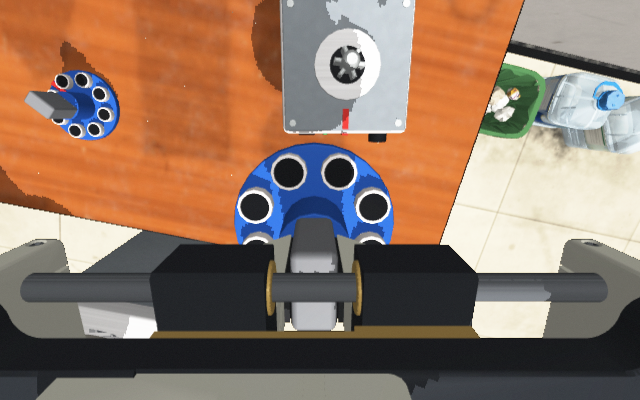

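The wrist view shows the seat ring at about (347,64), the pointer at (345,121) and the held carousel upright below. Next I'll measure the seat and pointer precisely and take a crop for the tooth angle.

```bash
python3 - <<'E'
from h import *
d=pickle.load(open("w3.pkl","rb"));h=hsv(d);g=cv2.cvtColor(d["pixels"],cv2.COLOR_RGB2GRAY)
roi=(312,26,384,102)
m=cv2.inRange(h,(0,0,200),(180,30,255))
b=blobs(m,roi)[0];hu=cv2.convexHull(max(cv2.findContours(b[2],0,1)[0],key=len))[:,0]
w=(ray(d,hu,.056)[:,:2]*1000).astype(np.float32);print("seat",cv2.fitEllipse(w),cv2.minEnclosingCircle(w))
for a,c,mk in blobs(red(d),(330,100,360,140)):
    P=ray(d,np.argwhere(mk)[:,::-1],.049)[:,:2];print("ptr",a,c,P.mean(0),cv2.fitLine((P*1000).astype(np.float32),2,0,.01,.01).ravel())
# case: non-wood region edges
m=cv2.inRange(h,(0,0,90),(180,45,255));b=blobs(m,(265,0,425,136))[0][2]
L=[];R=[]
for r in range(15,118,3):
    c=np.flatnonzero(b[r]);L.append((c[0],r));R.append((c[-1],r))
F=[]
for c in range(292,335,2): F.append((c,np.flatnonzero(b[:,c])[-1]))
for n,p in(("L",L),("R",R),("F",F)):
    P=(ray(d,p,.049)[:,:2]*1000).astype(np.float32);l=cv2.fitLine(P,cv2.DIST_HUBER,0,.01,.01).ravel();print(n,l,np.degrees(np.arctan2(l[1],l[0])))
cv2.imwrite("pics/w3c.png",cv2.resize(d["pixels"][10:140,270:430],None,fx=4.5,fy=4.5,interpolation=2)[:,:,::-1])
E
```

```text
seat ((526.5209350585938, -282.6667785644531), (69.52732849121094, 99.63361358642578), 10.1541109085083) ((523.6920166015625, -275.2981872558594), 41.26872253417969)
ptr 96 [345.03125    117.92708333] [ 0.47466926 -0.27552633] [ 9.7347289e-01  2.2880244e-01  4.7466925e+02 -2.7552634e+02]
ptr 6 [344.5 134. ] [ 0.45891228 -0.27875972] [ 2.078656e-01 -9.781574e-01  4.589123e+02 -2.787597e+02]
L [ 9.7710711e-01  2.1274807e-01  5.1775964e+02 -2.0139934e+02] 12.283444
R [ 9.7777808e-01  2.0964250e-01  5.3489166e+02 -3.2569745e+02] 12.101403
F [ 2.2374693e-01 -9.7464728e-01  4.5385526e+02 -2.4663446e+02] -77.07079
```

View pics/w3c.png

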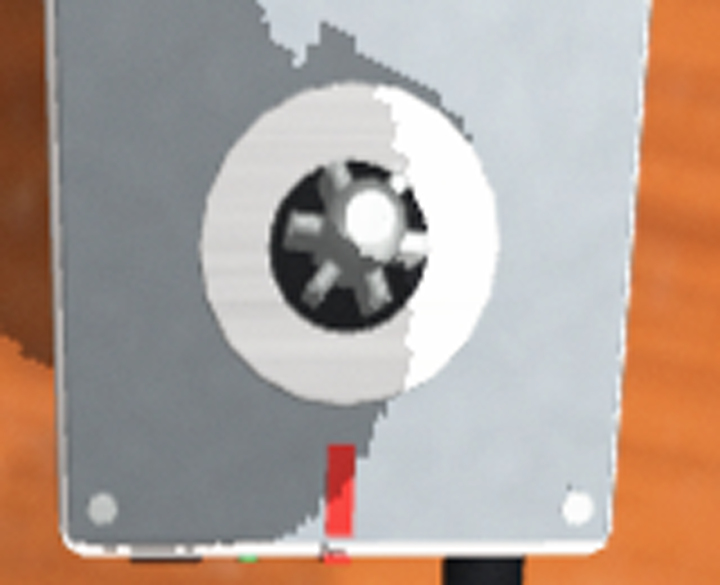

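The crop shows the ring spanning x 200–498 and y 82–405. The tooth ends sit at about (300,230), (335,178), (412,248), (378,292) and (318,290), and the pointer is at (341,490).

```bash
python3 - <<'E'
from h import *
d=pickle.load(open("w3.pkl","rb"))
f=lambda p:np.array(p,float)/4.5+[270-.5,10-.5]+[.11,.11]
e=f([(200,243),(498,243),(349,82),(349,405),(349,243.5)]);W=ray(d,e,.056);print(W.round(4))
c=(W[:2].mean(0)+W[2:4].mean(0))[:2]/2;print("c",c)
t=ray(d,f([(300,230),(335,178),(412,248),(378,292),(318,290)]),.077)[:,:2]-c
print(np.hypot(*t.T).round(4),np.degrees(np.arctan2(t[:,1],t[:,0])).round(1))
print("dome",ray(d,f([(370,212)]),.095))
p=ray(d,f([(341,490)]),.049)[0,:2]-c;print("ptr ang",np.degrees(np.arctan2(-p[1],-p[0])))
d=pickle.load(open("top0.pkl","rb"));print("top",ray(d,[(383.5,204.4)],.056))
d=pickle.load(open("scene0.pkl","rb"));
print(proj(d,[*[(c[0],c[1],z) for z in(.056,.095)]]))
E
```

```text
[[ 0.5174 -0.234   0.056 ]
 [ 0.5306 -0.2961  0.056 ]
 [ 0.5539 -0.2578  0.056 ]
 [ 0.4921 -0.2728  0.056 ]
 [ 0.5239 -0.2651  0.056 ]]
c [ 0.5234861  -0.26518027]
[0.0118 0.0108 0.011  0.0121 0.0136] [ 101.7   40.4  -95.2 -148.4  156.1]
dome [[ 0.52404315 -0.26506451  0.095     ]]
ptr ang 12.397776894870951
top [[ 0.52228983 -0.26545968  0.056     ]]
[[360.74721035 187.51869551]
 [361.37702889 172.72433729]]
```

```bash
python3 - <<'E'
from h import *
from scipy.optimize import least_squares
d=pickle.load(open("w3.pkl","rb"));m=cv2.inRange(hsv(d),(95,90,40),(125,255,255))
b=blobs(m,(225,138,405,240))[0][2]
p=[(c,np.flatnonzero(b[:,c])[0]) for c in range(255,376,3)]
for z in (.2897-.1201+.010,):
    P=ray(d,p,z)[:,:2]
    r=least_squares(lambda q:np.hypot(*(P-q).T)-.055,[.4,-.26],loss="soft_l1",f_scale=.001).x
    print(z,r,np.abs(np.hypot(*(P-r).T)-.055).max())
    o=r-[.40107,-.25905];y=.209;print("tool xy off mm",1000*(o@[np.cos(y),np.sin(y)]),1000*(o@[np.sin(y),-np.cos(y)]))
E
```

```text
0.17960000000000004 [ 0.40130139 -0.25854637] 0.0008380334799424766
tool xy off mm 0.33085289589066846 -0.4446593759315408
```

```bash
python3 -m inch '{"travel":[[20,5,0],[55,15,0],[90,24,0],[118,32,0],[118,32,20],[118,32,45],[118,32,60],[118,32,60],[118,32,60],[118,32,60]],"turn":[-1.2,-2.4,-3.6,-4.6,-4.6,-4.6,-4.6,-4.6,-4.6,-4.6],"claw":[1,1,1,1,1,1,1,1,1,1]}' 60
python3 - <<'E'
from cell import robot
from h import *
d=robot.read_camera("scene");pickle.dump(d,open("s1.pkl","wb"));cv2.imwrite("pics/s1.png",cv2.resize(d["pixels"][60:240,260:500],None,fx=3,fy=3)[:,:,::-1])
s=robot.observe();print(s["tool_pos"],s["tool_rot"],s["qpos"],s["contact_force"],s["torque"])
E
```

```text
time: 6.75
tool_pos: [0.5233, -0.2671, 0.2315]
tool_rot: [3.139, -0.001, 0.609]
contact_force: [0.2, -0.0, -2.5]
opening: 0.02
grip_force: 60.0
[ 0.52325252 -0.26720585  0.23153233] [ 3.13930175e+00 -8.33249984e-04  6.09258143e-01] [-6.02536146e-01  5.05976120e-01  1.43760795e+00 -2.66121654e-05
  1.19557097e+00  3.59012715e-01] [-0.13882368  0.08343725 -2.66364021] [-0.03977039 -0.07742304  0.01973391]
```

View pics/s1.png

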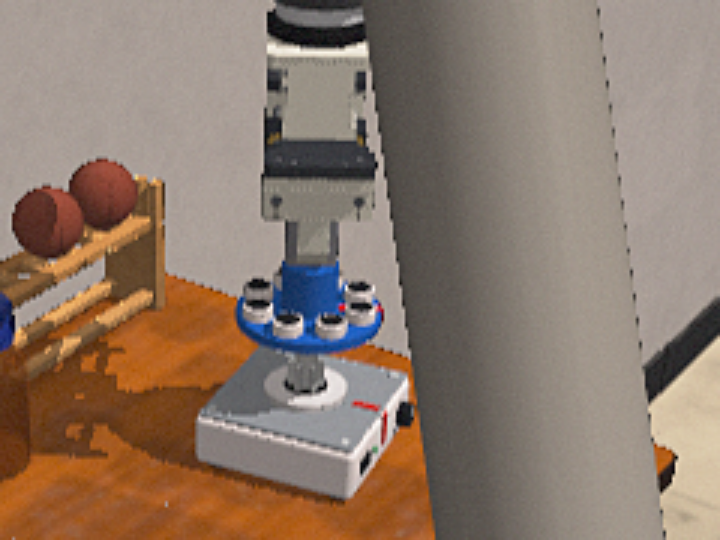

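The view shows the carousel centred above the shaft (crop 310,330 over 305,375), with its mark at about (365,308). I'll correct by 1.6 mm and lower it onto the pilot.

```bash
python3 -m inch '{"travel":[[0.6,-1.5,3],[0.6,-1.5,8],[0.6,-1.5,13],[0.6,-1.5,18],[0.6,-1.5,23],[0.6,-1.5,27],[0.6,-1.5,30],[0.6,-1.5,30]],"turn":[0,0,0,0,0,0,0,0],"claw":[1,1,1,1,1,1,1,1]}'
```

```text
time: 7.6
tool_pos: [0.5222, -0.2654, 0.1996]
tool_rot: [-3.141, 0.0, 0.609]
contact_force: [0.0, -0.4, -2.2]
opening: 0.0198
grip_force: 60.0
```

```bash
python3 -m inch '{"travel":[[0,0,2],[0,0,4],[0,0,6],[0,0,6]],"turn":[0,0,0,0],"claw":[1,1,1,1]}'
```

```text
time: 8.0
tool_pos: [0.5222, -0.2655, 0.194]
tool_rot: [-3.141, 0.0, 0.609]
contact_force: [0.2, -0.4, -2.5]
opening: 0.0196
grip_force: 60.0
```

```bash
python3 -m inch '{"travel":[[0,0,1],[0,0,2],[0,0,3],[0,0,3]],"turn":[0,0,0,0],"claw":[1,1,1,1]}'
```

```text
time: 8.4
tool_pos: [0.5223, -0.2655, 0.1911]
tool_rot: [-3.141, 0.0, 0.609]
contact_force: [0.6, 0.2, -3.2]
opening: 0.0199
grip_force: 60.0
```

Already 5 mm below the unmeshed stop with no upward force, so the teeth have caught and no rocking is needed. I'll lower on to home.

```bash
python3 -m inch '{"travel":[[0,0,2],[0,0,4],[0,0,6],[0,0,6]],"turn":[0,0,0,0],"claw":[1,1,1,1]}'; python3 -m inch '{"travel":[[0,0,2],[0,0,4],[0,0,6],[0,0,7],[0,0,7]],"turn":[0,0,0,0,0],"claw":[1,1,1,1,1]}'
```

```text
time: 8.8
tool_pos: [0.5222, -0.2654, 0.1848]
tool_rot: [-3.141, 0.0, 0.609]
contact_force: [-0.5, -0.0, -2.8]
opening: 0.02
grip_force: 60.0
time: 9.3
tool_pos: [0.5223, -0.2655, 0.178]
tool_rot: [-3.141, 0.0, 0.609]
contact_force: [-0.4, -0.2, -2.9]
opening: 0.0197
grip_force: 60.0
```

```bash
python3 -m inch '{"travel":[[0,0,1],[0,0,2],[0,0,2.5],[0,0,2.5]],"turn":[0,0,0,0],"claw":[1,1,1,1]}'
```

```text
time: 9.7
tool_pos: [0.5224, -0.2656, 0.1762]
tool_rot: [3.141, -0.0, 0.609]
contact_force: [-0.6, -0.2, 1.5]
opening: 0.0195
grip_force: 60.0
```

Seated: the force rose about 4 N at home height. Now turning to the pointer at yaw 12.3°.

```bash
python3 -m inch '{"travel":[[0,0,0],[0,0,0],[0,0,0],[0,0,0],[0,0,0],[0,0,0],[0,0,0],[0,0,0],[0,0,0],[0,0,0],[0,0,0]],"turn":[0.5,1,1.5,2,2.5,3,3.5,4,4.5,4.5,4.5],"claw":[1,1,1,1,1,1,1,1,1,1,1]}'
python3 - <<'E'
from cell import robot
from h import *
s=robot.observe();print(s["torque"],s["tool_rot"])
d=robot.read_camera("top");pickle.dump(d,open("t2.pkl","wb"));cv2.imwrite("pics/t2.png",cv2.resize(d["pixels"][140:290,320:480],None,fx=3.5,fy=3.5)[:,:,::-1])
for a,c,mk in blobs(red(d),(335,160,430,260)): print(a,c)
E
```

```text
time: 10.8
tool_pos: [0.5225, -0.2656, 0.1761]
tool_rot: [3.141, -0.0, 0.217]
contact_force: [-0.8, -0.1, 2.6]
opening: 0.0197
grip_force: 60.0
[0.21632934 0.16161082 0.22410413] [ 3.14099338e+00 -4.60726235e-04  2.17428048e-01]
29 [388.93103448 222.48275862]
```

View pics/t2.png

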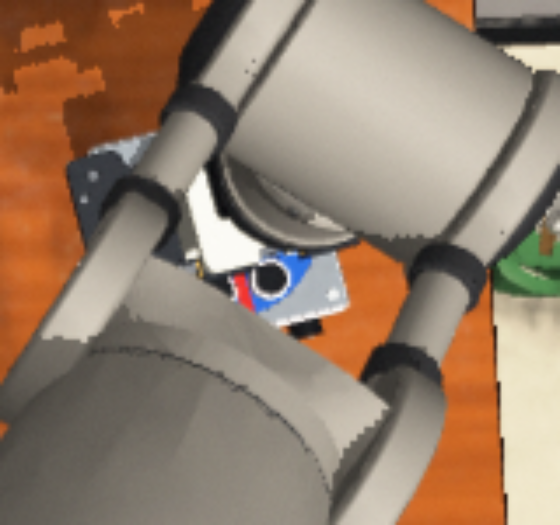

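The top view shows the carousel's red mark in line with the pointer at about (243,292) in the crop, with the arm hiding the rest. I'll release, back off upward and check.

```bash
python3 -m inch '{"travel":[[0,0,0],[0,0,0],[0,0,0],[0,0,0],[0,0,0],[0,0,0],[0,0,0],[0,0,0]],"turn":[4.5e-9,0,0,0,0,0,0,0],"claw":[-0.3,-0.3,-0.3,-0.3,-0.3,-0.3,-0.3,-0.3]}'
python3 -m inch '{"travel":[[0,0,-10],[0,0,-30],[0,0,-60],[0,0,-100],[-40,0,-120],[-85,0,-120],[-130,0,-120],[-150,0,-120],[-150,0,-120],[-150,0,-120],[-150,0,-120]],"turn":[0,0,0,0,0,0,0,0,0,0,0],"claw":[-0.3,-0.3,-0.3,-0.3,-0.3,-0.3,-0.3,-0.3,-0.3,-0.3,-0.3]}'
cat > chk.py <<'E'
from cell import robot
from h import *
d=robot.read_camera("wrist");pickle.dump(d,open("w4.pkl","wb"));cv2.imwrite("pics/w4.png",d["pixels"][:,:,::-1])
c=np.array([.5235,-.2652])
for a,p,mk in blobs(red(d),(200,0,480,235)):
  for z in(.066,.049):
    q=ray(d,p,z)[0,:2]-c;print(a,p,z,np.hypot(*q),np.degrees(np.arctan2(-q[1],-q[0])))
m=cv2.inRange(hsv(d),(95,70,40),(125,255,255))|red(d);m=cv2.morphologyEx(m,cv2.MORPH_CLOSE,np.ones((5,5),np.uint8))
b=blobs(m,(200,0,480,235))[0];hu=cv2.convexHull(max(cv2.findContours(b[2],0,1)[0],key=len))[:,0]
print(cv2.minEnclosingCircle((ray(d,hu,.064)[:,:2]*1000).astype(np.float32)))
E
python3 chk.py
```

```text
time: 11.65
tool_pos: [0.5223, -0.2655, 0.1757]
tool_rot: [3.142, -0.0, 0.216]
contact_force: [0.0, 0.1, 0.7]
opening: 0.0593
grip_force: 0.0
time: 12.75
tool_pos: [0.3768, -0.2977, 0.2961]
tool_rot: [3.141, -0.001, 0.217]
contact_force: [-0.1, -0.4, 0.8]
opening: 0.0595
grip_force: 0.0
285 [314.45614035  74.08070175] 0.066 0.04064560869767738 13.502087608763686
285 [314.45614035  74.08070175] 0.049 0.03880931268684304 13.59934978771612
5 [313. 103.] 0.066 0.06701813107489116 11.871105586865673
5 [313. 103.] 0.049 0.0665692782183564 11.830405201602558
((519.95068359375, -265.8299865722656), 55.9448127746582)
```

View pics/w4.png

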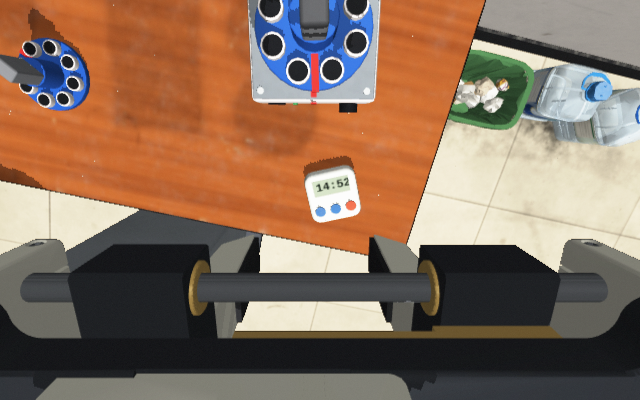

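The red mark at (314,75) runs straight into the pointer at (313,103), within about 1°. The carousel sits at home height, and the gripper is clear of everything.

```bash
python3 -c "
from cell import robot
print(robot.hand_in())"
```

```text
the job is handed in; nothing more can be done
None
```

The job is handed in: the carousel is home on the drive's seat with its red mark within about 1° of the pointer, it has been let go, and the bottle, beaker and timer were not touched. The teeth meshed at the first angle tried, so no rocking was needed.

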